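# Work a seized plug out of its fixture

## Task

The steel plug with the wing handle has seized in the bore of the bolted-down fixture and a straight pull will not shift it. Grip the handle firmly and twist it to and fro, about twenty degrees each way, while pulling up until it comes free, then stand the plug upright in the shallow metal tray. Do not knock over the glue bottle.

Things in the scene. Friction and masses are not known exactly. Their poses are not given: they have to be found in the camera images.
- plug: bare steel plug, 72 mm tall, 0.16 kg: round shank 26 mm in diameter, 36 mm long, flat foot; neck 17 mm in diameter; on top a flat wing handle 56 mm long (plug x), 12 mm thick (y), 22 mm high (50 to 72 mm above the foot). Origin: centre of the foot; z up. At the start it stands fully home in the fixture's bore, handle along the fixture's x axis (within 0.05 rad)
- plug_grip (a point): middle of the wing handle, 61 mm above the foot; grip it here from above across its 12 mm thickness, with 50 N or more. While seized the shank drags with about 40 N in whatever direction its surface slides: twisting takes about 0.5 N m, a straight pull under 25 N does nothing, but rising 3 mm during a swing of 0.7 rad takes only some 15 N
- fixture: grey steel block 76 x 76 mm, top 40 mm above the table, on a dark flange plate 130 mm long (x) by 80 mm wide (y), 10 mm thick, bolted down with four cap screws. A vertical blind bore 28 mm wide and 30 mm deep opens in the middle of the block's top. Origin: centre of the underside on the table, straight under the bore; z up
- bore_mouth (a point): centre of the bore's mouth, on the block's top face, 40 mm above the table. The plug is seized for the first 18 mm of its lift (twist all through these), then loose, and out after 30 mm
- tray: shallow empty aluminium tray, fixed, 170 mm long (x) by 130 mm wide (y) by 20 mm high outside, walls and floor 4 mm thick. Origin: centre of the underside on the table; z up
- glue: small white glue bottle with a pointed cap, 31 mm wide, 94 mm tall, loose, standing beyond the work. Origin: centre of its foot; z up
Not all that is in view belongs to the job. What is shaped like the plug but orange or purple is not meant.

How it is judged (in metres and radians):
On the way, in this order (a step that is already met when the one before it is completed fails the run):
1. the plug is twisted to one side in its bore, by more than 0.15 rad from the fixture's x axis, while still seized (risen less than 15 mm) (angle between the x axis of plug and the x axis of fixture, either way round above 0.15 rad and z of plug in the frame of fixture below 0.025 m and horizontal distance between plug and fixture below 0.005 m), for 0.02 s.
2. it is twisted back to within 0.08 rad, still risen less than 15 mm (angle between the x axis of plug and the x axis of fixture, either way round below 0.08 rad and z of plug in the frame of fixture below 0.025 m and horizontal distance between plug and fixture below 0.005 m), for 0.02 s.
3. it is twisted out again, to either side, by more than 0.15 rad, still risen less than 18 mm (angle between the x axis of plug and the x axis of fixture, either way round above 0.15 rad and z of plug in the frame of fixture below 0.028 m and horizontal distance between plug and fixture below 0.005 m), for 0.02 s.
4. the plug is out of the bore, its foot above the block's top (z of plug in the frame of fixture above 0.042 m), for 0.05 s.
At the end, for the whole second after the job is handed in: the plug stands upright (within 0.1 rad), released and at rest on the floor of the tray, inside its walls; the glue bottle is still upright (x of plug in the frame of tray between -0.07 and 0.07 m and y of plug in the frame of tray between -0.05 and 0.05 m and z of plug in the frame of tray between 0.001 and 0.008 m and angle between plug's own z axis and vertical below 0.1 rad and linear speed of plug below 0.02 m/s and angle between glue's own z axis and vertical below 0.3 rad); the robot touches nothing.
It fails at once if the glue bottle is knocked over (tilted by more than 0.5 rad) (angle between glue's own z axis and vertical above 0.5 rad).
It also fails if it takes over 58 s, if anything falls off the work surface, if the arm or the gripper's body presses on something with over 40 N, if the wrist force passes 120 N, or if a joint passes its speed limit or range.

## Robot

A 7-joint arm with a two-finger parallel gripper is mounted at the origin on a cart in front of the work surface, level with it; the furniture and walls round the work are solid. World frame = base frame: x ahead of the robot, y to its left, z up, the work surface at z = 0. Lengths are in m, angles in degrees, forces in N, time in s.
With the tool pointing down it reaches from about 0.4 to 0.9 m from the base axis. Payload 5.5 kg.
Tool frame: the origin (TCP) lies midway between the tips of the shut fingers; the grasp point (between the pads) lies 19 mm behind it; z points along the fingers, y is the line along which they close (so a half turn about z gives the same grasp; the last joint's range is limited). The gripper opens to 85 mm and grips with 20 to 120 N. Pads are 22 mm wide; open, the fingers measure 114 mm over their backs; the gripper's body (76 mm by 85 mm) begins 54 mm behind the grasp point. The pads swing forward as they close: fully open they stand 13 mm farther back than shut.
Start: joints at [-56.654, 28.699, -24.465, 88.831, 12.651, 65.22, -12.049], TCP at [0.204, 0.617, 0.231] pointing down, gripper open.
Joint ranges: [-164.97, 164.97], [-17.58, 116.51], [-87.97, 89.64], [11.32, 138.91], [-80.73, 260.73], [10.89, 115.49], [-147.41, 147.41]. Speed limits (degrees/s): [147.25, 147.25, 180, 180, 180, 180, 180].

## Interface

Orientations are given as a 3x3 rotation matrix whose columns are the frame's x, y, z axes.
In Python, from bench import env gives the robot as it stands.
- The arm moves only by the tool step_arm, never from a script. Its argument "steps" is a list of rows, each a list of 7 numbers: the opening, from 0 (shut) to 1 (fully open), then the shift along the tool's x, y, z in units of 25 cm (1.0 is 25 cm), then the turn, a rotation vector about the tool's x, y, z in units of pi/2 rad (1.0 is pi/2 rad). A call has 1 to 12 rows; each row is the pose to reach, as a shift and turn from the pose commanded when the call began, along the tool's axes at that moment; what a row does not reach only later rows make up. A row lasts 1/12 s, in which the tool goes at most 41.7 mm and 7.16 degrees, less where a joint would pass 70% of its speed; a pose out of reach is approached as far as the arm can. A call with a number of a shift or a turn outside -1 to 1 is refused whole. A call with a gripper value outside its range is refused whole. The fingers move at their own pace and stop on an object; the grip force is fixed at half the most. Time passes only in rows, so rows that repeat a pose let the fingers close. It gives the time, the measured TCP pose, the force, the opening and the grip force at its end, in the units of the state.
- env.read_state(): the state, without advancing time (a new reading comes with each control period).
- env.read_camera(name): name is "scene" or "top" or "wrist"; returns (picture, depth): 400x640x3 uint8, red, green, blue; 400x640 float32, m along the optical axis (not along the pixel's ray), 0 where there is no reading.
- env.camera_params(name): a dict with "mtx" (3x3 intrinsics, pixels), "T" (4x4, takes a point from camera to world coordinates). Camera axes: x right, y down, z forward; pixel columns grow to the right and rows downward; lengths in m; the calibration is good to about 2 mm. A picture is of the moment at which its call begins: read the wrist's pose just before it. camera_params takes no time and is no camera call; for the wrist camera it gives the pose at the moment of the call.
- env.hand_in(): hands the job in; it is judged then, once.
Trained networks look in the newest picture that a camera, given by its name, has taken for a name from the list of things; names that differ only in an ending like _2 or _b are one class to them, and where a whole thing is asked for, a point or a joint stands for the part that bears it (a point fixed in the world has none). Each returns a list of dicts, best first, with "score" (0 to 1); they miss things now and then, are a little off and sometimes report something else, mostly with a low value. They report only what shows in the picture. A call takes as long as a camera call. They do not tell look-alikes from the thing itself.
- env.boxes_of(label, camera): "rect" ([centre column, centre row, width, height] as shares, 0 to 1, of the picture: columns of its width, rows of its height, round what is visible of it).
- env.trace(label, camera): "mask" (400x640 bool, what is visible of it) and "rect" ([centre column, centre row, width, height] as shares, 0 to 1, of the picture: columns of its width, rows of its height, round what is visible of it).
The state is a dict: "clock": time; "q": joint angles; "dq": joint speeds; "effort": joint torques, N m; "tool_pos": TCP position; "tcp_rot": TCP orientation; "wrist_force": force on the tool from outside, world axes, zero at the start; "ft_torque": the same for the moment, N m; "finger_gap": finger opening in m; "gripper_force": force on a finger pad.
Only numpy, scipy, OpenCV 4.12 (cv2) and the standard library are available. Lean on these libraries where they do the work, as an engineer would, in place of code of your own. Each camera call takes 0.05 s, during which the arm holds its last target. There are 200 camera calls.

## Working session

There is one attempt and no reset: what is moved stays moved. The work goes in short steps, Python scripts to look and compute and a tool call to move; the robot and the scene stay as the last step left them, time stands still between calls to the robot, and variables do not carry over. Pictures are saved under pics/ and viewed, at most 10 in all, crops included, and the job is handed in when it is done.

Besides the shell and the picture viewer there is one more tool, called as name(argument=value, ...) on one line, values as JSON. step_arm: Moves the arm, as the interface text tells. Its arguments: {"type":"object","properties":{"steps":{"type":"array"}},"required":["steps"]}

```bash
mkdir -p pics; ls; cat > h.py <<'E'
import numpy as np, cv2
from bench import env
def shot(n,f=None):
    P=env.camera_params(n); im,d=env.read_camera(n)
    if f: cv2.imwrite(f,im[:,:,::-1])
    return im,d,P
def w(P,d,u,v,z=None):
    K=P["mtx"];T=P["T"]
    r=np.stack([(u-K[0,2])/K[0,0],(v-K[1,2])/K[1,1],np.ones_like(u,float)],-1)
    if z is None: return (r*d[...,None])@T[:3,:3].T+T[:3,3]
    r=r@T[:3,:3].T; return T[:3,3]+r*((z-T[2,3])/r[...,2])[...,None]
def cloud(P,d,m):
    v,u=np.nonzero(m&(d>0)); return w(P,d[v,u],u,v)
E
python3 - <<'E'
from h import *
np.set_printoptions(precision=4,suppress=True)
ims=[]
for n in ("top","scene"):
    im,d,P=shot(n,f"pics/{n}1.png")
    for l in ("plug","fixture","tray","glue"):
        for r in env.trace(l,n):
            c=cloud(P,d,r["mask"]); R=np.array(r["rect"])*[640,400,640,400]
            print(n,l,round(r["score"],2),R.round(),np.median(c,0) if len(c) else None,c.min(0) if len(c) else '',c.max(0) if len(c) else '')
s=env.read_state();print(s["clock"],s["tool_pos"],s["tcp_rot"],s["wrist_force"])
E
```

```text
pics
top plug 0.81 [265. 156.  15.  24.] [0.6406 0.1218 0.0678] [ 0.6171  0.1085 -0.0036] [0.683  0.1426 0.0754]
top plug 0.56 [350. 266.  26.  17.] [ 0.4132 -0.0464  0.0705] [ 0.3852 -0.0788  0.    ] [ 0.4279 -0.023   0.0761]
top plug 0.53 [400. 224.  15.  29.] [ 0.4963 -0.1615  0.0801] [ 0.4688 -0.1822  0.0148] [ 0.523  -0.152   0.0869]
top fixture 0.67 [400. 223.  53.  62.] [ 0.4946 -0.1595  0.0371] [ 0.4257 -0.2199 -0.0037] [ 0.5673 -0.111   0.0809]
top fixture 0.58 [330. 135.  16.  19.] [ 0.691  -0.0095  0.0574] [ 0.6819 -0.0231 -0.0026] [0.7104 0.0068 0.0948]
top tray 0.91 [258. 235.  73.  86.] [0.48   0.1534 0.0041] [ 0.3878  0.0744 -0.0036] [0.5737 0.2346 0.0253]
top tray 0.37 [402. 223.  14.  24.] [ 0.4981 -0.1617  0.0803] [ 0.4712 -0.175   0.0148] [ 0.5211 -0.1529  0.0869]
top glue 0.57 [330. 136.  14.  20.] [ 0.6914 -0.0096  0.0583] [ 0.682  -0.0209  0.0135] [0.7117 0.0037 0.0948]
scene plug 0.92 [392. 248.  14.  47.] [ 0.4009 -0.0413  0.0354] [ 0.3904 -0.1242 -0.0017] [ 0.4794 -0.0228  0.0729]
scene plug 0.9 [235. 229.  13.  40.] [0.6315 0.1302 0.0335] [ 0.6137  0.1088 -0
[... 154 characters left out ...]
xture 0.84 [400. 225.  69.  43.] [ 0.4639 -0.1482  0.0241] [ 0.401  -0.2114 -0.0023] [ 0.5607 -0.0543  0.0603]
scene tray 0.86 [274. 296. 135.  88.] [0.4744 0.1521 0.0037] [ 0.3836  0.0569 -0.0034] [0.5959 0.2289 0.0211]
scene glue 0.79 [276. 199.  19.  40.] [ 0.6862 -0.0059  0.0377] [ 0.6785 -0.0698 -0.0017] [0.748  0.0058 0.0914]
scene glue 0.47 [397. 228.  64.  43.] [ 0.4661 -0.1477  0.0246] [ 0.4166 -0.2723 -0.0026] [ 0.5607 -0.0728  0.0716]
scene glue 0.16 [400. 201.  21.  26.] [ 0.4887 -0.1614  0.0676] [ 0.4659 -0.2796 -0.001 ] [ 0.5851 -0.1526  0.083 ]
0.5 [0.2037 0.6172 0.2313] [[-0.9496  0.3134 -0.0001]
 [ 0.3134  0.9496 -0.0001]
 [ 0.     -0.0001 -1.    ]] [-0.1972  0.8948  0.5269]
```

```bash
python3 - <<'E'
from h import *
a=cv2.imread("pics/top1.png")[110:300,210:450];b=cv2.imread("pics/scene1.png")[160:350,190:450]
a=cv2.resize(a,(480,380),interpolation=2);b=cv2.resize(b,(520,380),interpolation=2)
x=np.hstack([a,b]);cv2.imwrite("pics/c1.png",cv2.resize(x,(800,304)))
np.set_printoptions(precision=4,suppress=True)
im,d,P=shot("top")
v,u=np.mgrid[:400,:640];X=w(P,d,u,v)
def rect(m,n):
    p=X[m&(d>0)];r=cv2.minAreaRect((p[:,:2]*1000).astype(np.float32));print(n,len(p),r,p.mean(0))
near=(abs(X[...,0]-.495)<.09)&(abs(X[...,1]+.16)<.09)
rect(near&(X[...,2]>.07),"handle"); rect(near&(abs(X[...,2]-.04)<.006),"block"); rect(near&(abs(X[...,2]-.01)<.004),"flange")
t=(abs(X[...,0]-.48)<.12)&(abs(X[...,1]-.153)<.1)
rect(t&(abs(X[...,2]-.02)<.004),"tray")
E
```

```text
handle 176 ((462.03277587890625, -131.2012176513672), (33.55439758300781, 145.98899841308594), 46.0582160949707) [ 0.4943 -0.1613  0.0804]
block 1019 ((496.29339599609375, -164.81253051757812), (76.76014709472656, 76.03751373291016), 75.57018280029297) [ 0.4961 -0.1636  0.04  ]
flange 1078 ((482.927490234375, -194.45851135253906), (144.31362915039062, 140.71778869628906), 75.6112289428711) [ 0.475  -0.1826  0.0097]
tray 518 ((466.9033203125, 176.12356567382812), (189.18936157226562, 182.11294555664062), 10.14877986907959) [0.4722 0.1597 0.0192]
```

View pics/c1.png

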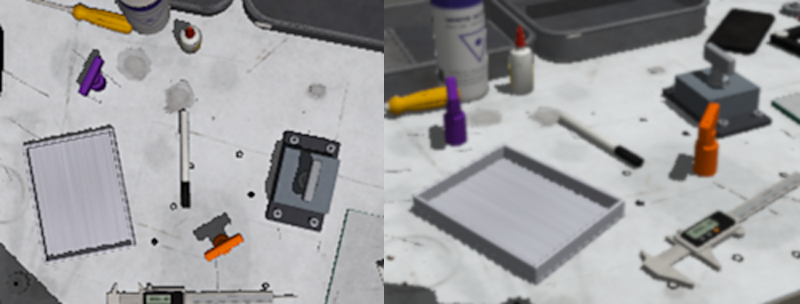

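Three look-alikes in the top picture: purple (265,156), orange (350,266), and bare steel (400,224) standing in the grey block on its flange. The steel one is meant, because it is unpainted and sits in the fixture, and the crop confirms it. I'll move over now, bowing outward to stay in reach.

step_arm(steps=[[1, -0.96, -0.484, 0, 0, 0, 0], [1, -0.96, -0.484, 0, 0, 0, 0], [1, -0.96, -0.484, 0, 0, 0, 0], [1, -0.96, -0.484, 0, 0, 0, 0], [1, -0.96, -0.484, 0, 0, 0, 0], [1, -0.96, -0.484, 0, 0, 0, 0], [1, -0.96, -0.484, 0, 0, 0, 0], [1, -0.96, -0.484, 0, 0, 0, 0]])

```text
clock: 1.22
tool_pos: [0.3995, 0.4215, 0.2312]
tcp_rot: [[-0.946, 0.323, 0.003], [0.323, 0.946, -0.003], [-0.003, -0.002, -1.0]]
wrist_force: [-0.3, -0.4, 0.6]
finger_gap: 0.0854
gripper_force: 0.0
```

step_arm(steps=[[1, -0.617, -0.976, 0, 0, 0, 0], [1, -0.617, -0.976, 0, 0, 0, 0], [1, -0.617, -0.976, 0, 0, 0, 0], [1, -0.617, -0.976, 0, 0, 0, 0], [1, -0.617, -0.976, 0, 0, 0, 0], [1, -0.617, -0.976, 0, 0, 0, 0], [1, -0.617, -0.976, 0, 0, 0, 0], [1, -0.617, -0.976, 0, 0, 0, 0]])

```text
clock: 1.88
tool_pos: [0.4656, 0.1388, 0.2314]
tcp_rot: [[-0.946, 0.323, 0.001], [0.323, 0.946, -0.004], [-0.002, -0.003, -1.0]]
wrist_force: [-0.1, 0.5, -1.1]
finger_gap: 0.0855
gripper_force: 0.0
```

step_arm(steps=[[1, -0.39, -0.925, 0, 0, 0, -0.044], [1, -0.39, -0.925, 0, 0, 0, -0.044], [1, -0.39, -0.925, 0, 0, 0, -0.044], [1, -0.39, -0.925, 0, 0, 0, -0.044], [1, -0.39, -0.925, 0, 0, 0, -0.044], [1, -0.39, -0.925, 0, 0, 0, -0.044], [1, -0.39, -0.925, 0, 0, 0, -0.044], [1, -0.39, -0.925, 0, 0, 0, -0.044], [1, -0.39, -0.925, 0, 0, 0, -0.044]])

```text
clock: 2.63
tool_pos: [0.484, -0.1017, 0.2312]
tcp_rot: [[-0.969, 0.247, -0.0], [0.247, 0.969, 0.001], [0.0, 0.001, -1.0]]
wrist_force: [0.4, -0.4, -1.3]
finger_gap: 0.0849
gripper_force: 0.0
```

```bash
cat > m.py <<'E'
from h import *
import sys
np.set_printoptions(precision=4,suppress=True)
im,d,P=shot("wrist",sys.argv[1])
v,u=np.mgrid[:400,:640];X=w(P,d,u,v);z=X[...,2]
near=(d>0)&(abs(X[...,0]-.495)<.05)&(abs(X[...,1]+.162)<.05)
def rect(m,n):
    m=cv2.morphologyEx(m.astype(np.uint8),cv2.MORPH_OPEN,np.ones((3,3)))
    k,l,s,c=cv2.connectedComponentsWithStats(m)
    if k<2: print(n,None);return
    i=1+s[1:,4].argmax();p=X[l==i];r=cv2.minAreaRect((p[:,:2]*1000).astype(np.float32));print(n,len(p),r,p.mean(0),c[i])
    q=p[:,:2]-p[:,:2].mean(0);print("  pca",np.degrees(np.arctan2(*np.linalg.svd(q,full_matrices=False)[2][0][::-1])))
rect(near&(z>.072)&(z<.1),"handle");rect(near&(abs(z-.04)<.006),"block")
for r in env.boxes_of("plug","wrist"): print(r["score"],np.array(r["rect"])*[640,400,640,400])
s=env.read_state();print(s["tool_pos"],s["tcp_rot"],s["wrist_force"],P["T"][:3,3])
E
python3 m.py pics/w1.png
```

```text
handle 663 ((495.6153564453125, -166.29464721679688), (12.249558448791504, 55.02825927734375), 73.67369079589844) [ 0.4943 -0.1651  0.0809] [263.8537 205.7828]
  pca -16.317978259600274
block 3424 ((495.9302673339844, -166.56234741210938), (76.10086822509766, 76.06812286376953), 75.83480072021484) [ 0.4932 -0.1645  0.04  ] [270.5783 193.5859]
  pca 60.911433817840525
0.84 [535.04  257.6    66.688  52.2  ]
0.71 [269.056 203.8    19.712  54.   ]
0.67 [356.032  91.76   48.896  46.68 ]
[ 0.484  -0.1007  0.2313] [[-0.9698  0.2438 -0.    ]
 [ 0.2438  0.9698  0.0009]
 [ 0.0003  0.0008 -1.    ]] [0.4293 0.2511 0.2793] [ 0.4167 -0.0855  0.3738]
```

View pics/w1.png

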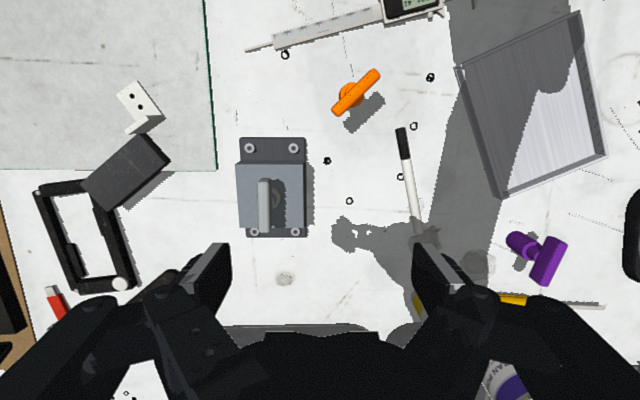

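The steel plug is at (265,205) in the block at (270,190). Orange (357,90) and purple (537,257) stand free on the table. Next I go above it and look again from a second place.

step_arm(steps=[[1, -0.109, -0.24, 0.2, 0, 0, 0.024], [1, -0.109, -0.24, 0.28, 0, 0, 0.024], [1, -0.109, -0.24, 0.32, 0, 0, 0.024], [1, -0.109, -0.24, 0.32, 0, 0, 0.024], [1, -0.109, -0.24, 0.32, 0, 0, 0.024], [1, -0.109, -0.24, 0.32, 0, 0, 0.024]])

```text
clock: 3.23
tool_pos: [0.4964, -0.1658, 0.1522]
tcp_rot: [[-0.96, 0.281, 0.001], [0.281, 0.96, 0.001], [-0.001, 0.001, -1.0]]
wrist_force: [0.5, -0.7, 0.5]
finger_gap: 0.0855
gripper_force: 0.0
```

```bash
python3 m.py pics/w2.png
```

```text
handle 1134 ((495.5767517089844, -166.82069396972656), (11.40604305267334, 55.334476470947266), 73.88163757324219) [ 0.4939 -0.1662  0.0815] [320.6349 202.6684]
  pca -16.020194011886378
block 6044 ((496.3465576171875, -166.77220153808594), (75.99041748046875, 76.6081314086914), 75.50601196289062) [ 0.493  -0.1656  0.04  ] [320.9618 186.9644]
  pca -108.71602507124126
0.93 [320.192 200.16   30.208  75.52 ]
0.82 [625.856 240.72   28.096  28.8  ]
0.59 [448.832  39.84   86.592  78.12 ]
[ 0.4969 -0.1663  0.153 ] [[-0.9598  0.2807  0.0029]
 [ 0.2807  0.9598 -0.    ]
 [-0.0028  0.0008 -1.    ]] [0.0197 0.819  0.081 ] [ 0.4296 -0.1472  0.2948]
```

step_arm(steps=[[1, 0.003, -0.002, 0.15, 0, 0, 0], [1, 0.003, -0.002, 0.28, 0, 0, 0], [1, 0.003, -0.002, 0.36, 0, 0, 0], [1, 0.003, -0.002, 0.4, 0, 0, 0], [1, 0.003, -0.002, 0.4, 0, 0, 0], [1, 0.003, -0.002, 0.4, 0, 0, 0]])

```text
clock: 3.83
tool_pos: [0.4955, -0.1679, 0.0523]
tcp_rot: [[-0.959, 0.283, 0.001], [0.283, 0.959, -0.0], [-0.001, 0.0, -1.0]]
wrist_force: [0.3, -0.2, 0.7]
finger_gap: 0.0852
gripper_force: 0.0
```

step_arm(steps=[[0, 0, 0, 0, 0, 0, 0], [0, 0, 0, 0, 0, 0, 0], [0, 0, 0, 0, 0, 0, 0], [0, 0, 0, 0, 0, 0, 0], [0, 0, 0, 0, 0, 0, 0], [0, 0, 0, 0, 0, 0, 0], [0, 0, 0, 0, 0, 0, 0], [0, 0, 0, 0, 0, 0, 0], [0, 0, 0, 0, 0, 0, 0], [0, 0, 0, 0, 0, 0, 0]])

```text
clock: 4.67
tool_pos: [0.4956, -0.1664, 0.0523]
tcp_rot: [[-0.959, 0.282, 0.002], [0.282, 0.959, 0.002], [-0.001, 0.002, -1.0]]
wrist_force: [0.2, 4.7, 6.8]
finger_gap: 0.014
gripper_force: 58.5
```

step_arm(steps=[[0, 0, 0, -0.001, 0, 0, 0.05], [0, 0, 0, -0.002, 0, 0, 0.1], [0, 0, 0, -0.004, 0, 0, 0.15], [0, 0, 0, -0.006, 0, 0, 0.2], [0, 0, 0, -0.006, 0, 0, 0.2]])

```text
clock: 5.08
tool_pos: [0.4954, -0.1661, 0.0526]
tcp_rot: [[-0.824, 0.566, 0.001], [0.566, 0.824, 0.002], [0.0, 0.002, -1.0]]
wrist_force: [3.0, 4.9, -3.9]
finger_gap: 0.0133
gripper_force: 59.0
```

```bash
sed -i 's/(z>.072)&(z<.1)/(z>.06)\&(z<.1)/' m.py; python3 m.py pics/w3.png; python3 -c "
from h import *
print(env.read_state())"
```

```text
handle 6695 ((494.2491149902344, -167.16836547851562), (45.52741622924805, 45.78337478637695), 14.382469177246094) [ 0.4903 -0.1636  0.0822] [321.3695 267.2248]
  pca -31.94459313959502
block 10176 ((496.2889404296875, -166.88418579101562), (76.26136779785156, 76.99080657958984), 75.6091537475586) [ 0.4832 -0.1572  0.0399] [323.3634 211.5743]
  pca 48.87529795896856
0.84 [321.28  268.2    42.304 128.2  ]
0.57 [407.872   4.76   42.112   9.52 ]
[ 0.4954 -0.1661  0.0526] [[-0.8266  0.5627  0.0008]
 [ 0.5627  0.8266  0.0016]
 [ 0.0003  0.0018 -1.    ]] [ 2.3515  4.5663 -4.224 ] [ 0.4379 -0.1279  0.1952]
{'clock': 5.1833, 'q': array([ 12.43018581,  28.64906147,   3.95654005, 115.06806365,
        -3.37062652,  36.37090238,  74.37361055]), 'dq': array([ 0.32629026,  0.04876647, -0.35784498, -0.05341415,  0.05789208,
        0.01013846,  0.28478561]), 'effort': array([  2.74039842, -50.90311646,   4.92834136, -18.58063459,
         1.18090332,   0.53772295,  -0.12760072]), 'tool_pos': array([ 0.49537446, -0.16612885,  0.05257034]), 'tcp_rot': array([[-8.26643517e-01,  5.62725422e-01,  7.71275860e-04],
       [ 5.62725879e-01,  8.26641946e-01,  1.63662473e-03],
       [ 2.83401362e-04,  1.78692211e-03, -9.99998363e-01]]), 'wrist_force': array([ 2.35152798,  4.56625361, -4.22395739]), 'ft_torque': array([ 1.10907553, -0.75795502, -0.01876048]), 'gripper_force': 59.05677258968353, 'finger_gap': 0.0132833499593584}
```

View pics/w3.png

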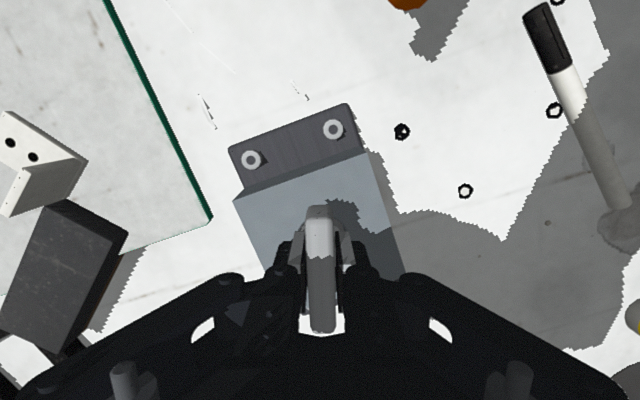

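The handle at (320,270) lines up with the fingers and the block has turned about 18° in the picture, so the plug turns with the gripper. I'll keep swinging and pulling.

step_arm(steps=[[0, 0, 0, -0.001, 0, 0, -0.05], [0, 0, 0, -0.003, 0, 0, -0.1], [0, 0, 0, -0.005, 0, 0, -0.15], [0, 0, 0, -0.007, 0, 0, -0.2], [0, 0, 0, -0.009, 0, 0, -0.25], [0, 0, 0, -0.011, 0, 0, -0.3], [0, 0, 0, -0.013, 0, 0, -0.35], [0, 0, 0, -0.014, 0, 0, -0.4], [0, 0, 0, -0.014, 0, 0, -0.43]])

```text
clock: 5.93
tool_pos: [0.494, -0.167, 0.055]
tcp_rot: [[-0.997, -0.08, -0.001], [-0.08, 0.997, 0.002], [0.001, 0.002, -1.0]]
wrist_force: [2.7, 2.7, -9.8]
finger_gap: 0.0131
gripper_force: 59.2
```

step_arm(steps=[[0, 0, 0, -0.001, 0, 0, 0.05], [0, 0, 0, -0.003, 0, 0, 0.1], [0, 0, 0, -0.005, 0, 0, 0.15], [0, 0, 0, -0.007, 0, 0, 0.2], [0, 0, 0, -0.009, 0, 0, 0.25], [0, 0, 0, -0.011, 0, 0, 0.3], [0, 0, 0, -0.013, 0, 0, 0.35], [0, 0, 0, -0.014, 0, 0, 0.4], [0, 0, 0, -0.014, 0, 0, 0.43]])

```text
clock: 6.68
tool_pos: [0.4945, -0.166, 0.0584]
tcp_rot: [[-0.825, 0.565, -0.001], [0.565, 0.825, 0.002], [0.002, 0.001, -1.0]]
wrist_force: [4.3, 4.1, -12.1]
finger_gap: 0.0134
gripper_force: 59.4
```

step_arm(steps=[[0, 0, 0, -0.002, 0, 0, -0.05], [0, 0, 0, -0.004, 0, 0, -0.1], [0, 0, 0, -0.006, 0, 0, -0.15], [0, 0, 0, -0.008, 0, 0, -0.2], [0, 0, 0, -0.01, 0, 0, -0.25], [0, 0, 0, -0.012, 0, 0, -0.3], [0, 0, 0, -0.014, 0, 0, -0.35], [0, 0, 0, -0.015, 0, 0, -0.4], [0, 0, 0, -0.015, 0, 0, -0.43]])

```text
clock: 7.43
tool_pos: [0.4934, -0.1672, 0.0617]
tcp_rot: [[-0.997, -0.079, -0.002], [-0.079, 0.997, 0.002], [0.002, 0.002, -1.0]]
wrist_force: [3.1, 2.8, -13.4]
finger_gap: 0.0133
gripper_force: 59.3
```

```bash
sed -i 's/(z>.06)&(z<.1)/(z>.06)\&(z<.12)/' m.py;python3 - <<'E'
from h import *
im,d,P=shot("wrist","pics/w4.png")
v,u=np.mgrid[:400,:640];X=w(P,d,u,v)
r=env.trace("plug","wrist")
for q in r: print(q["score"],np.array(q["rect"])*[640,400,640,400],np.percentile(cloud(P,d,q["mask"])[:,2],[50,75,90,95]))
p=X[210:300,300:340]; z=p[...,2];print(np.histogram(z,np.arange(.03,.12,.005)))
print(env.read_state()["tool_pos"])
E
```

```text
0.78 [321.728 266.96   41.408 130.72 ] [0.09055104 0.09146886 0.0921583  0.09257737]
0.73 [567.168  99.6   145.728  69.8  ] [0.06357515 0.07136355 0.07218915 0.07256107]
0.52 [632.64 394.6   10.88  10.8 ] [0.00200772 0.00322519 0.00432472 0.00523701]
(array([   0,  107,  123,   20,   31,    1,    3,   54,   48,  101,  126,
       1027, 1656,  261,   28,    0,    0]), array([0.03 , 0.035, 0.04 , 0.045, 0.05 , 0.055, 0.06 , 0.065, 0.07 ,
       0.075, 0.08 , 0.085, 0.09 , 0.095, 0.1  , 0.105, 0.11 , 0.115]))
[ 0.49335071 -0.16715477  0.06192278]
```

The handle's top has risen from 0.082 to about 0.0915 along with the tool, so the grip is not slipping. Continuing.

step_arm(steps=[[0, 0, 0, -0.002, 0, 0, 0.05], [0, 0, 0, -0.004, 0, 0, 0.1], [0, 0, 0, -0.006, 0, 0, 0.15], [0, 0, 0, -0.008, 0, 0, 0.2], [0, 0, 0, -0.01, 0, 0, 0.25], [0, 0, 0, -0.012, 0, 0, 0.3], [0, 0, 0, -0.014, 0, 0, 0.35], [0, 0, 0, -0.015, 0, 0, 0.4], [0, 0, 0, -0.015, 0, 0, 0.43]])

```text
clock: 8.28
tool_pos: [0.494, -0.166, 0.066]
tcp_rot: [[-0.824, 0.567, -0.002], [0.567, 0.824, 0.002], [0.003, 0.0, -1.0]]
wrist_force: [3.3, 3.9, -13.3]
finger_gap: 0.013
gripper_force: 60.3
```

step_arm(steps=[[0, 0, 0, -0.002, 0, 0, -0.05], [0, 0, 0, -0.004, 0, 0, -0.1], [0, 0, 0, -0.006, 0, 0, -0.15], [0, 0, 0, -0.008, 0, 0, -0.2], [0, 0, 0, -0.01, 0, 0, -0.25], [0, 0, 0, -0.012, 0, 0, -0.3], [0, 0, 0, -0.014, 0, 0, -0.35], [0, 0, 0, -0.015, 0, 0, -0.4], [0, 0, 0, -0.015, 0, 0, -0.43]])

```text
clock: 9.03
tool_pos: [0.4935, -0.1675, 0.0702]
tcp_rot: [[-0.997, -0.077, -0.002], [-0.077, 0.997, 0.001], [0.002, 0.001, -1.0]]
wrist_force: [1.1, 2.9, -7.7]
finger_gap: 0.0134
gripper_force: 60.0
```

step_arm(steps=[[0, 0, 0, -0.002, 0, 0, 0.05], [0, 0, 0, -0.004, 0, 0, 0.1], [0, 0, 0, -0.006, 0, 0, 0.15], [0, 0, 0, -0.008, 0, 0, 0.2], [0, 0, 0, -0.01, 0, 0, 0.25], [0, 0, 0, -0.012, 0, 0, 0.3], [0, 0, 0, -0.014, 0, 0, 0.35], [0, 0, 0, -0.015, 0, 0, 0.4], [0, 0, 0, -0.015, 0, 0, 0.43]])

```text
clock: 9.78
tool_pos: [0.4953, -0.1677, 0.0755]
tcp_rot: [[-0.822, 0.569, 0.001], [0.569, 0.822, 0.0], [-0.001, 0.001, -1.0]]
wrist_force: [1.7, 3.1, -1.8]
finger_gap: 0.0135
gripper_force: 60.7
```

step_arm(steps=[[0, 0, 0, -0.04, 0, 0, 0], [0, 0, 0, -0.1, 0, 0, 0], [0, 0, 0, -0.18, 0, 0, 0], [0, 0, 0, -0.26, 0, 0, 0], [0, 0, 0, -0.32, 0, 0, 0], [0, 0, 0, -0.32, 0, 0, 0], [0, 0, 0, -0.32, 0, 0, 0]])

```text
clock: 10.37
tool_pos: [0.495, -0.1691, 0.1561]
tcp_rot: [[-0.825, 0.566, 0.002], [0.566, 0.825, -0.001], [-0.003, 0.0, -1.0]]
wrist_force: [0.0, 0.5, -2.3]
finger_gap: 0.0135
gripper_force: 60.7
```

```bash
python3 - <<'E'
from h import *
np.set_printoptions(precision=4,suppress=True)
for n in ("scene","wrist"):
    im,d,P=shot(n)
    cv2.imwrite(f"pics/{n}5.png",cv2.resize(im[:,:,::-1],(400,250)))
    for r in env.trace("plug",n): c=cloud(P,d,r["mask"]);print(n,r["score"],np.array(r["rect"])*[640,400,640,400],np.percentile(c,[2,50,98],axis=0))
a=cv2.imread("pics/scene5.png");b=cv2.imread("pics/wrist5.png");cv2.imwrite("pics/c5.png",np.hstack([a,b]))
s=env.read_state();print(s["tool_pos"],s["tcp_rot"])
R=s["tcp_rot"];print("to tray units",R.T@(np.array([.48,.154,s["tool_pos"][2]])-s["tool_pos"])/.25)
E
```

```text
scene 0.87 [234.624 230.88   13.824  44.4  ] [[0.6147 0.112  0.0006]
 [0.6314 0.13   0.0338]
 [0.6573 0.1395 0.0718]]
scene 0.66 [391.68  250.2    19.392  43.8  ] [[ 0.3916 -0.0668 -0.0003]
 [ 0.4008 -0.0415  0.0344]
 [ 0.4175 -0.0247  0.0718]]
scene 0.6 [406.464 160.     15.872  41.8  ] [[ 0.4693 -0.1768  0.1151]
 [ 0.4847 -0.1604  0.1441]
 [ 0.5009 -0.1514  0.1851]]
wrist 0.69 [390.08   25.2    45.888  50.4  ] [[ 0.3999 -0.0758  0.0122]
 [ 0.4147 -0.0601  0.0707]
 [ 0.4266 -0.0441  0.0732]]
wrist 0.64 [323.52  267.64   41.088 128.48 ] [[ 0.4692 -0.1867  0.0409]
 [ 0.4897 -0.1662  0.1834]
 [ 0.5171 -0.1511  0.1849]]
[ 0.4934 -0.1681  0.1537] [[-0.8245  0.5658 -0.0024]
 [ 0.5658  0.8245  0.0005]
 [ 0.0023 -0.001  -1.    ]]
to tray units [0.7733 1.0319 0.0008]
```

View pics/c5.png

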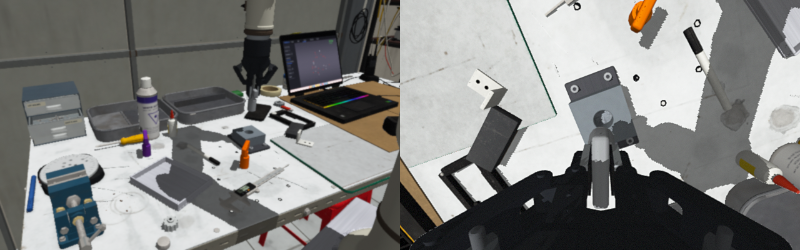

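The plug hangs free in the gripper: the scene picture shows it above the block, and the empty bore shows at (602,118) of the composite. Now to the tray.

step_arm(steps=[[0, 0.05, 0.06, 0, 0, 0, 0], [0, 0.12, 0.16, 0, 0, 0, 0], [0, 0.2, 0.26, 0, 0, 0, 0], [0, 0.28, 0.37, 0, 0, 0, 0], [0, 0.36, 0.48, 0, 0, 0, 0], [0, 0.44, 0.59, 0, 0, 0, 0], [0, 0.52, 0.7, 0, 0, 0, 0], [0, 0.6, 0.81, 0, 0, 0, 0], [0, 0.67, 0.9, 0, 0, 0, 0], [0, 0.73, 0.97, 0, 0, 0, 0], [0, 0.76, 1.0, 0, 0, 0, 0], [0, 0.77, 1.0, 0, 0, 0, 0]])

```text
clock: 11.57
tool_pos: [0.4763, 0.1494, 0.154]
tcp_rot: [[-0.827, 0.562, -0.002], [0.562, 0.827, 0.001], [0.002, -0.0, -1.0]]
wrist_force: [0.2, -0.1, -2.4]
finger_gap: 0.0135
gripper_force: 60.7
```

```bash
python3 - <<'E'
from h import *
np.set_printoptions(precision=4,suppress=True)
im,d,P=shot("scene","pics/s6.png")
cv2.imwrite("pics/s6.png",cv2.resize(im[100:340,150:450,::-1],(600,480)))
for l in ("plug","tray"):
  for r in env.trace(l,"scene"): c=cloud(P,d,r["mask"]);print(l,r["score"],np.array(r["rect"])*[640,400,640,400],np.percentile(c,[2,50,98],axis=0))
s=env.read_state();print(s["tool_pos"],s["tcp_rot"],s["wrist_force"],s["gripper_force"])
E
```

```text
plug 0.94 [274.944 210.96   18.88   58.48 ] [[0.4503 0.1334 0.1118]
 [0.4657 0.1553 0.1441]
 [0.4954 0.1663 0.1834]]
plug 0.84 [234.944 228.76   15.104  42.68 ] [[ 0.6148  0.1113 -0.0006]
 [ 0.6312  0.1297  0.0328]
 [ 0.6581  0.1396  0.0717]]
plug 0.66 [391.232 248.96   21.312  48.08 ] [[ 0.3918 -0.1271 -0.0008]
 [ 0.4012 -0.0428  0.0338]
 [ 0.4656 -0.0249  0.0717]]
tray 0.69 [275.264 295.84  133.312  90.52 ] [[0.3879 0.0802 0.0013]
 [0.4744 0.1526 0.0038]
 [0.5652 0.2234 0.0195]]
[0.477  0.1449 0.1542] [[-0.8237  0.5671 -0.0012]
 [ 0.5671  0.8237 -0.0014]
 [ 0.0002 -0.0019 -1.    ]] [ 0.2602 -0.8484 -2.2619] 60.690754652023315
```

View pics/s6.png

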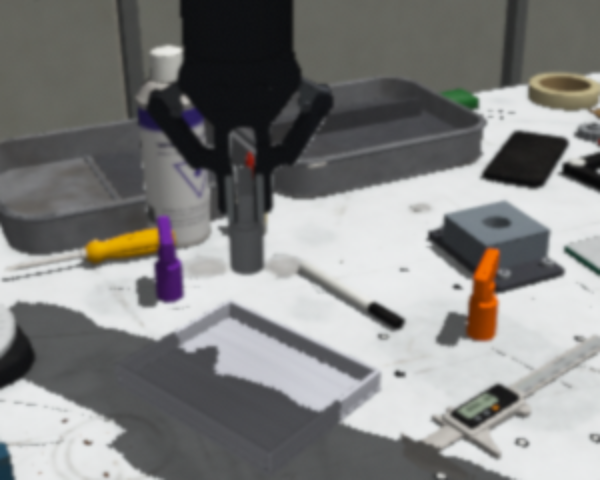

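The plug hangs upright over the tray; its foot is at (247,268) in the enlarged crop. Lowering.

step_arm(steps=[[0, 0, 0.02, 0.06, 0, 0, 0], [0, 0, 0.02, 0.14, 0, 0, 0], [0, 0, 0.02, 0.22, 0, 0, 0], [0, 0, 0.02, 0.3, 0, 0, 0], [0, 0, 0.02, 0.36, 0, 0, 0], [0, 0, 0.02, 0.4, 0, 0, 0], [0, 0, 0.02, 0.412, 0, 0, 0], [0, 0, 0.02, 0.412, 0, 0, 0], [0, 0, 0.02, 0.412, 0, 0, 0]])

```text
clock: 12.47
tool_pos: [0.4808, 0.1504, 0.0523]
tcp_rot: [[-0.824, 0.567, 0.001], [0.567, 0.824, 0.0], [-0.001, 0.0, -1.0]]
wrist_force: [0.3, 0.2, -1.9]
finger_gap: 0.0133
gripper_force: 60.7
```

step_arm(steps=[[0, 0, 0, 0.004, 0, 0, 0], [0, 0, 0, 0.008, 0, 0, 0], [0, 0, 0, 0.012, 0, 0, 0], [0, 0, 0, 0.015, 0, 0, 0], [0, 0, 0, 0.015, 0, 0, 0], [0, 0, 0, 0.015, 0, 0, 0]])

```text
clock: 12.97
tool_pos: [0.4801, 0.1511, 0.0481]
tcp_rot: [[-0.825, 0.566, 0.0], [0.566, 0.825, 0.0], [-0.0, 0.0, -1.0]]
wrist_force: [0.2, -0.2, -1.7]
finger_gap: 0.0128
gripper_force: 60.7
```

step_arm(steps=[[0, 0, 0, 0.002, 0, 0, 0], [0, 0, 0, 0.004, 0, 0, 0], [0, 0, 0, 0.006, 0, 0, 0], [0, 0, 0, 0.007, 0, 0, 0], [0, 0, 0, 0.007, 0, 0, 0], [0, 0, 0, 0.007, 0, 0, 0]])

```text
clock: 13.47
tool_pos: [0.4802, 0.1511, 0.0464]
tcp_rot: [[-0.825, 0.566, 0.0], [0.566, 0.825, 0.0], [-0.0, 0.0, -1.0]]
wrist_force: [-0.3, 0.6, -0.9]
finger_gap: 0.0137
gripper_force: 60.9
```

step_arm(steps=[[0, 0, 0, 0.002, 0, 0, 0], [0, 0, 0, 0.004, 0, 0, 0], [0, 0, 0, 0.004, 0, 0, 0], [0, 0, 0, 0.004, 0, 0, 0]])

```text
clock: 13.8
tool_pos: [0.4805, 0.1513, 0.0462]
tcp_rot: [[-0.825, 0.566, 0.001], [0.566, 0.825, 0.0], [-0.0, 0.001, -1.0]]
wrist_force: [-1.9, 0.2, 8.0]
finger_gap: 0.0132
gripper_force: 61.9
```

Contact at 8 N. Release, then rise.

step_arm(steps=[[0.3, 0, 0, 0, 0, 0, 0], [0.5, 0, 0, 0, 0, 0, 0], [0.8, 0, 0, 0, 0, 0, 0], [1, 0, 0, 0, 0, 0, 0], [1, 0, 0, 0, 0, 0, 0], [1, 0, 0, 0, 0, 0, 0], [1, 0, 0, 0, 0, 0, 0], [1, 0, 0, 0, 0, 0, 0], [1, 0, 0, 0, 0, 0, 0]])

```text
clock: 14.55
tool_pos: [0.4801, 0.151, 0.0453]
tcp_rot: [[-0.824, 0.566, -0.0], [0.566, 0.824, 0.0], [0.0, -0.0, -1.0]]
wrist_force: [-0.7, -0.3, -0.1]
finger_gap: 0.0858
gripper_force: 0.0
```

step_arm(steps=[[1, 0, 0, -0.05, 0, 0, 0], [1, 0, 0, -0.13, 0, 0, 0], [1, 0, 0, -0.23, 0, 0, 0], [1, 0, 0, -0.35, 0, 0, 0], [1, 0, 0, -0.48, 0, 0, 0], [1, 0, 0, -0.6, 0, 0, 0], [1, 0, 0, -0.6, 0, 0, 0], [1, 0, 0, -0.6, 0, 0, 0]])

```text
clock: 15.22
tool_pos: [0.4816, 0.1515, 0.1973]
tcp_rot: [[-0.824, 0.566, 0.004], [0.566, 0.824, 0.002], [-0.003, 0.004, -1.0]]
wrist_force: [0.4, 0.7, -0.6]
finger_gap: 0.0855
gripper_force: 0.0
```

```bash
python3 - <<'E'
from h import *
np.set_printoptions(precision=4,suppress=True)
im,d,P=shot("scene")
cv2.imwrite("pics/s7.png",cv2.resize(im[100:340,150:450,::-1],(600,480)))
for l in ("plug","glue"):
  for r in env.trace(l,"scene"): c=cloud(P,d,r["mask"]);print(l,r["score"],np.array(r["rect"])*[640,400,640,400],np.percentile(c,[2,50,98],axis=0))
s=env.read_state();print(s["clock"],s["tool_pos"],s["wrist_force"])
E
```

```text
plug 0.91 [274.496 272.12   17.984  49.   ] [[0.4544 0.1387 0.0066]
 [0.4701 0.1572 0.0388]
 [0.4964 0.1689 0.0759]]
plug 0.89 [392.576 250.32   18.112  42.4  ] [[ 0.3913 -0.0653  0.0035]
 [ 0.4006 -0.0411  0.0358]
 [ 0.4155 -0.0246  0.0715]]
plug 0.57 [234.752 229.8    13.12   44.8  ] [[0.6149 0.1139 0.0011]
 [0.6314 0.1303 0.0327]
 [0.6527 0.139  0.0717]]
glue 0.86 [273.92 196.56  16.    43.48] [[ 0.6794 -0.0235  0.0027]
 [ 0.6868 -0.0063  0.0379]
 [ 0.7364  0.0043  0.0858]]
15.3667 [0.4791 0.1506 0.194 ] [ 0.285  -1.0308 -0.2079]
```

View pics/s7.png

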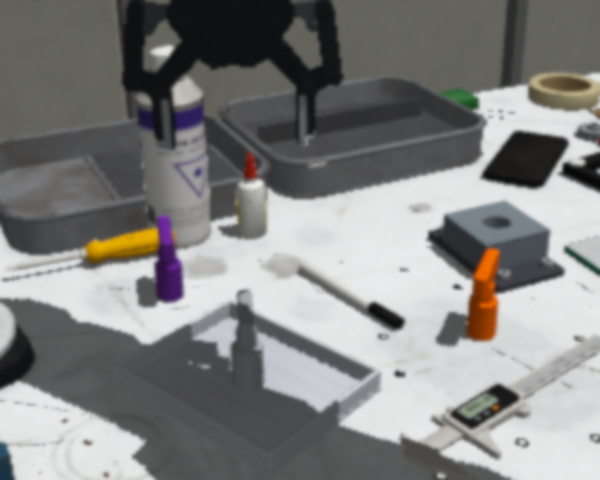

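The plug stands upright in the tray at (247,345), and the glue bottle stands at (251,200). The gripper is clear.

```bash
python3 -c "
from bench import env
print(env.hand_in())"
```

```text
the job is handed in; nothing more can be done
None
```

I twisted the plug free of the bore and stood it upright in the tray with the glue bottle still standing, then handed the job in at about 15 s; no verdict came back.

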